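Swing the electrode arm over the beaker and lock its post with the cross pin

ROBOT

A 6-joint arm with a two-finger parallel gripper is mounted at the origin on a cart in front of the work surface, level with it; the furniture and walls round the work are solid. World frame = base frame: x ahead of the robot, y to its left, z up, the work surface at z = 0. Lengths are in m, angles in degrees, forces in N, time in s.
With the tool pointing down it reaches from about 0.3 to 0.75 m from the base axis. Payload 8.5 kg.
Tool frame: the origin (TCP) lies at the centre of the arm's flange, where the gripper is bolted on; the fingertips stand 166 mm ahead of it and the grasp point (between the pads) lies 147 mm ahead of it (manip.tip_extent is the distance from the TCP to the fingertips, in m); z points along the fingers, y is the direction in which the jaws open and shut (so a half turn about z gives the same grasp; the last joint's range is limited). The gripper opens to 88 mm and grips with 3 to 60 N. Pads are 18 mm wide; open, the fingers measure 123 mm over their backs; the gripper's body (75 mm by 187 mm) begins 45 mm behind the grasp point.
Start: joints at [52.752, 21.807, 74.336, -0, 83.858, -12.336], TCP at [0.232, 0.499, 0.405] pointing down, gripper open.
Joint ranges: [-178.18, 178.18], [-50.72, 133.34], [12.68, 142.11], [-81.47, 261.47], [9.98, 163.14], [-165.26, 165.26]. Speed limits (degrees/s): [136.94, 136.94, 180, 180, 180, 180].

INTERFACE

Orientations are given as a 3x3 rotation matrix whose columns are the frame's x, y, z axes.
In Python, from bench import manip, monitor, imaging, job gives the robot as it stands. Calls block until the motion is done:
- manip.move_to(position, orientation): joint-space move of the TCP to a pose.
- manip.line_to(position, rotation=None, v=0.15, f_stop=None): straight line of the TCP; rotation=None keeps the orientation; v is the mean speed in m/s. With f_stop (N) it stops when the force on the tool has changed by that much, and returns True; else False.
- manip.goto_joints(angles): joint-space move.
- manip.grip(opening, squeeze=None): opening from 0.0 (shut) to 1.0 (fully open); squeeze is the grip in N (None keeps the last); returns when the fingers have stopped.
- manip.pause(seconds).
- manip.ik(position, orientation): joint angles nearest the present ones, or None.
- monitor.read_state(): the state.
- imaging.grab_frame(name): name is "scene" or "top" or "wrist"; returns a dict with "pixels" (400x640x3 uint8, red, green, blue), "K" (3x3 intrinsics, pixels), "R" (3x3) and "t" (3): a world point X has camera coordinates R X + t. Camera axes: x right, y down, z forward; pixel columns grow to the right and rows downward; lengths in m; the calibration is good to about 2 mm. A picture is of the moment at which its call begins. There is no depth.
A pose or a line that the arm cannot do raises manip.Unreachable and nothing moves.
- job.close_job(): hands the job in, once; it reports no verdict.
The state is a dict: "time": time; "joints": joint angles; "joint_velocities": joint speeds; "tau": joint torques, N m; "ee_pos": TCP position; "tcp_rot": TCP orientation; "contact_force": force on the tool from outside, world axes, zero at the start; "wrist_torque": the same for the moment, N m; "grip_width": opening from 0.0 (shut) to 1.0 (fully open).
Only numpy, scipy, OpenCV 4.12 (cv2) and the standard library are available. Lean on these libraries where they do the work, as an engineer would, in place of code of your own. Each camera call takes 0.05 s, during which the arm holds its last target. There are 200 camera calls.

TASK

Swing the arm of the electrode stand round to the front, so that the electrode hangs over the beaker, and lock it there: pass the loose steel pin through the cross bore of the pivot block and the post inside it, fully home, and let go. Bring the arm round by the side where the electrode clears what stands on the bench, move the arm without touching the electrode or knocking it against anything, and leave the bottle, beaker, timer and carton where they stand.

Things in the scene. Friction and masses are not known exactly. Their poses are not given: they have to be found in the camera images.
- stand: Electrode stand, fixed. Origin on the bench on the post's axis; x to the stand's back (roughly away from the robot), y to its left, z up. Foot plate 12 mm thick, 116 mm wide, x -155 to +60 mm. Round the axis a grey pivot block 76 x 76 mm, top 95 mm above the bench, in which the post turns; a 19 mm bore goes right through it along y, with a 36 mm boss round each mouth, boss faces at y = +-48 mm.
- bore_centre (a point): Middle of the cross bore, on the post's axis, 56 mm above the bench; axes as the stand's: the bore runs along y. The pin may enter from the left (+y) or the right (-y) mouth, whichever has room for the gripper.
- swing_arm (a joint): Turn of post and arm, rad, counter-clockwise from above. 0: arm along the stand's +x (back); 1.571: left; +3.142 or -3.142: front, over the beaker, to be locked there. Stops at +-3.6. Friction 0.16 N m (2 N at 80 mm); it stays where left. The post (44 mm across in the block) has a 19 mm cross hole square to the arm, in line with the block's bore when the arm points straight front or back.
- bar_end (a point): On the electrode's axis at the arm's mid-height: 120 mm from the post's axis, 166 mm above the bench. The arm is a flat bar 24 mm wide, 14 mm thick (159 to 173 mm above the bench), bare from 22 to 100 mm from the post's axis: push there. A hub 44 mm across, up to 190 mm high, sits on the post; at the arm's end a holder 38 mm across and a thumbscrew out to 155 mm.
- electrode: Electrode held firmly in the arm's end, vertical, 120 mm from the post's axis: grey shaft 13 mm across hanging down to 98 mm above the bench, black cap 27 mm across above the arm, up to 212 mm above the bench. Origin on its axis at bench height. Fragile: not to be touched.
- lock_pin: Steel locking pin, 174 mm long, about 110 g, lying level. Origin on its underside (axis at z = 8 mm of its frame). Along its x: flat grip from -112 to -48 mm, 28 mm wide (y), 16 mm thick (z); round shank 16 mm across from -48 to +48; cone nose to +62 mm (7 mm across at the end). The grip is wider than the bore: its shoulder at x = -48 mm stops on the face of the boss.
- pin_mid (a point): Point on the pin's axis, 48 mm from the grip's shoulder and 62 mm from the nose; it lies within 3 mm of the bore's centre when the pin is fully home, from either side. Axes as the pin's.
- bottle: Glass bottle with screw cap, 72 mm across, 138 mm high, origin at the centre of its underside. It stands beside the stand, to its left or right, in the electrode's path (higher than the electrode's tip).
- timer: Low square timer 64 x 64 x 19 mm, origin at the centre of its underside, on the other side of the stand; the electrode passes over it.
- beaker: Small glass beaker 52 mm across, 70 mm high, standing on the foot plate in front of the pivot block, 120 mm from the post's axis. Origin at the centre of its underside.
- filter_box: Small carton 64 x 96 x 58 mm standing on the bench near the pin. Origin at the centre of its underside.
There are look-alikes about, which are no part of the job. Of the things that look like the lock_pin, take the one that is farthest to the robot's left at the start.

How it is judged (in metres and radians):
On the way, in this order (a step that is already met when the one before it is completed fails the run):
1. the arm points to the front of the stand, in line to be locked (within about 8 degrees) ((value of joint swing_arm between 3 and 3.285 rad or value of joint swing_arm between -3.285 and -3 rad)), for 0.2 s.
2. the pin is through the block and the post, its grip up against the boss ((value of joint swing_arm between 3 and 3.285 rad or value of joint swing_arm between -3.285 and -3 rad) and distance between pin_mid and bore_centre below 0.006 m and angle between the x axis of lock_pin and the y axis of stand, either way round below 0.07 rad), for 0.2 s.
At the end, for the whole second after the job is handed in: The arm points to the front of the stand within 0.14 rad, and the pin sits in the bore from either side: its middle point within 6 mm of the bore's centre (grip up against the boss), its axis within 0.07 rad of the bore's; pin and arm at rest (all of step 2 and linear speed of lock_pin below 0.02 m/s and velocity of joint swing_arm between -0.05 and 0.05 rad/s); the robot touches nothing.
It fails at once if the electrode is touched or knocked against something (more than 2 N) (contact force between electrode and anything else above 2 N).
It fails at once if the bottle is moved by more than 15 mm or tipped (distance of bottle from where it was at the start of the episode above 0.015 m or angle between bottle's own z axis and vertical above 0.35 rad).
It fails at once if the beaker is moved by more than 15 mm or tipped (distance of beaker from where it was at the start of the episode above 0.015 m or angle between beaker's own z axis and vertical above 0.35 rad).
It fails at once if the timer is moved by more than 15 mm (distance of timer from where it was at the start of the episode above 0.015 m).
It fails at once if the carton is moved by more than 20 mm (distance of filter_box from where it was at the start of the episode above 0.02 m).
It also fails if it takes over 72 s, if anything falls off the work surface, if the arm or the gripper's body presses on something with over 40 N, if the wrist force passes 120 N, or if a joint passes its speed limit or range.

## Working session

There is one attempt and no reset: what is moved stays moved. The work goes in short steps, each a Python script; the robot and the scene stay as the last script left them, time stands still between calls to the robot, and variables do not carry over. Pictures are saved under pics/ and viewed, on a budget of 10 in all, crops included, one or two more only if the job needs it, and the job is handed in when it is done.

```bash
mkdir -p pics; ls
python3 - <<'E'
from bench import manip, monitor, imaging
import cv2,numpy as np,pickle
d={}
for n in("scene","top"):
    f=imaging.grab_frame(n);d[n]=f
    cv2.imwrite(f"pics/{n}0.png",f["pixels"][:,:,::-1])
    print(n,f["K"],(-np.array(f["R"]).T@f["t"]).round(3),np.array(f["R"]).round(3).tolist())
pickle.dump(d,open("f0.pkl","wb"))
E
```

```text
pics
scene [[512.94404405   0.         301.99501674]
 [  0.         512.94404405 197.02889508]
 [  0.           0.           1.        ]] [-0.303 -0.661  0.66 ] [[0.646, -0.763, 0.015], [-0.333, -0.299, -0.894], [0.687, 0.573, -0.447]]
top [[406.2224709    0.         317.33332384]
 [  0.         406.2224709  191.51753253]
 [  0.           0.           1.        ]] [0.449 0.024 1.183] [[0.004, -1.0, 0.019], [-0.997, -0.006, -0.08], [0.08, -0.019, -0.997]]
```

View pics/scene0.png

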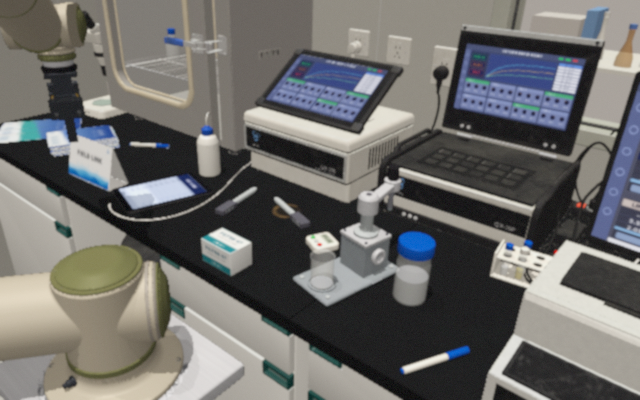

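View pics/top0.png

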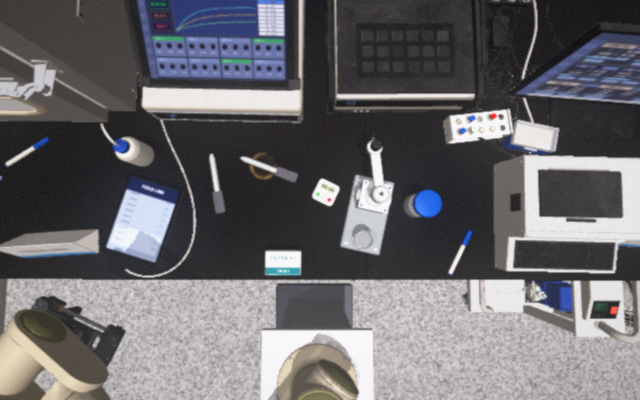

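The scene view shows the bottle (412,268) to the stand's right and the timer (322,243) to its left. In the top view, the stand is at (368,212), the arm points back to (375,145), the bottle is at (425,204) and the timer at (325,191). Two pins show: (215,185) is farthest left, so it is the target, and the look-alike is at (270,168). The carton is at (283,262). I'll swing the arm by the left and insert the pin from the left.

```bash
cat > h.py <<'E'
import numpy as np,cv2
def ray(f,uv,z):
    K,R,t=map(np.array,(f["K"],f["R"],f["t"]))
    uv=np.atleast_2d(np.asarray(uv,float))
    d=np.c_[uv,np.ones(len(uv))]@np.linalg.inv(K).T@R
    c=-R.T@t
    return (c+d*((z-c[2])/d[:,2])[:,None])
def proj(f,X):
    q=np.atleast_2d(X)@np.array(f["R"]).T+f["t"]; q=q@np.array(f["K"]).T
    return q[:,:2]/q[:,2:]
def blobs(m,amin=60):
    c,_=cv2.findContours(m.astype(np.uint8),cv2.RETR_EXTERNAL,cv2.CHAIN_APPROX_NONE)
    return [x for x in c if cv2.contourArea(x)>amin]
E
python3 - <<'E'
import pickle
from h import *
d=pickle.load(open("f0.pkl","rb"));f=d["top"];im=f["pixels"]
g=im.max(2);m=g>60
m[:120]=0;m[278:]=0;m[:,:205]=0;m[:,490:]=0
for c in blobs(m):
    r=cv2.minAreaRect(c);print(np.round(r[0],1),np.round(r[1],1),round(r[2],1), "z0:",ray(f,r[0],0).round(4)[0,:2])
    if cv2.contourArea(c)<1500: print("  box",ray(f,cv2.boxPoints(r),0.012).round(3)[:,:2].tolist())
cr=np.hstack([cv2.resize(im[125:285,200:300],None,fx=3.2,fy=3.2,interpolation=2),cv2.resize(im[125:285,315:455],None,fx=3.2,fy=3.2,interpolation=2)])
print(cr.shape);cv2.imwrite("pics/c1.png",cr[:,:,::-1])
E
```

```text
[282.5 262.5] [27. 37.] 90.0 z0: [0.3381 0.1009]
  box [[0.377, 0.153], [0.378, 0.048], [0.301, 0.047], [0.301, 0.152]]
[459.5 252.5] [ 6.7 50.5] 26.6 z0: [ 0.3682 -0.4126]
  box [[0.309, -0.366], [0.438, -0.434], [0.43, -0.451], [0.301, -0.383]]
[422.5 203. ] [28. 39.] 90.0 z0: [ 0.5117 -0.3068]
  box [[0.551, -0.247], [0.552, -0.361], [0.471, -0.36], [0.47, -0.246]]
[325.5 192. ] [25.  24.6] 26.6 z0: [ 0.5423 -0.0223]
  box [[0.525, 0.026], [0.59, -0.005], [0.557, -0.07], [0.493, -0.038]]
[215.8 182.9] [60.8 11.2] 81.9 z0: [0.5671 0.2976]
  box [[0.651, 0.325], [0.656, 0.293], [0.482, 0.265], [0.477, 0.296]]
[267.2 169.2] [60.1 26.4] 32.8 z0: [0.6084 0.1486]
  box [[0.621, 0.241], [0.687, 0.201], [0.592, 0.053], [0.527, 0.094]]
[371.1 195.1] [ 43.3 116.1] 12.7 z0: [ 0.5341 -0.1561]
[466. 132.] [24. 46.] 90.0 z0: [ 0.724  -0.4405]
  box [[0.757, -0.368], [0.758, -0.505], [0.686, -0.503], [0.685, -0.367]]
[253.5 121.5] [ 3. 97.] 90.0 z0: [0.75   0.1911]
  box [[0.75, 0.331], [0.753, 0.048], [0.744, 0.048], [0.741, 0.33]]
(512, 768, 3)
```

View pics/c1.png

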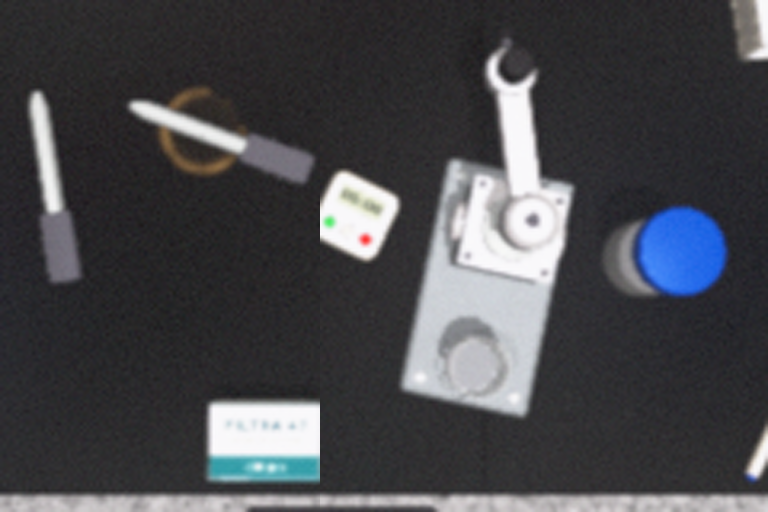

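The crop shows the target pin with its nose pointing away from the robot at crop (38,95) and its grip at (60,245). The foot plate corners are near (450,158), (573,185), (402,390) and (527,416), the hub is at (530,220), and the arm points to the back. Next I'll take closer wrist views.

Run:
```python
import pickle
from h import *
from bench import manip, monitor, imaging
d=pickle.load(open("f0.pkl","rb"));f=d["top"]
uv=[(355.6,174.4),(394.1,182.8),(340.6,246.9),(379.7,255)]
P=ray(f,uv,.012)[:,:2];print(P.round(4))
for a,b in((0,1),(2,3),(2,0),(3,1)): v=P[b]-P[a];print(np.hypot(*v).round(4),np.degrees(np.arctan2(v[1],v[0])).round(2))
Rd=np.array([[1,0,0],[0,-1,0],[0,0,-1.]])
s=monitor.read_state();print(s["time"],np.array(s["tcp_rot"]).round(2).tolist())
for n,p in(("pin",(.44,.29,.42)),("stand",(.42,-.15,.45))):
    R=None
    for RR in(np.diag([1,-1,-1.]),np.diag([-1,1,-1.])):
        q=manip.ik(p,RR);print(n,q)
        if q is not None and R is None:R=RR
    manip.move_to(p,R)
    w=imaging.grab_frame("wrist");d[n]=w
    cv2.imwrite(f"pics/w_{n}.png",w["pixels"][:,:,::-1]); print((-np.array(w["R"]).T@w["t"]).round(3),np.array(w["R"]).round(2).tolist())
pickle.dump(d,open("f0.pkl","wb"))
a=[d[n]["pixels"] for n in("pin","stand")]
cv2.imwrite("pics/w.png",np.vstack([cv2.resize(x,(480,300),interpolation=cv2.INTER_AREA) for x in a])[:,:,::-1])
```

```text
[[ 0.5932 -0.1093]
 [ 0.5694 -0.2214]
 [ 0.3839 -0.0656]
 [ 0.3612 -0.1778]]
0.1146 -102.0
0.1145 -101.42
0.2139 -11.79
0.2127 -11.84
0.1 [[-0.91, 0.42, -0.0], [0.42, 0.91, -0.0], [0.0, -0.0, -1.0]]
pin [ 2.05048727e+01  1.88631650e+01  7.63217017e+01 -2.54444375e-14
  8.48151333e+01  1.10504873e+02]
pin [ 2.05048727e+01  1.88631650e+01  7.63217017e+01 -2.54444375e-14
  8.48151333e+01 -6.94951273e+01]
[0.506 0.29  0.401] [[0.0, -1.0, 0.0], [-0.97, -0.0, 0.26], [-0.26, -0.0, -0.97]]
stand [-3.49294984e+01  9.32460824e+00  8.44764672e+01 -2.54444375e-14
  8.61989246e+01  5.50705016e+01]
stand [-3.49294984e+01  9.32460824e+00  8.44764672e+01 -2.54444375e-14
  8.61989246e+01 -1.24929498e+02]
[ 0.486 -0.15   0.431] [[0.0, -1.0, 0.0], [-0.97, -0.0, 0.26], [-0.26, -0.0, -0.97]]
```

View pics/w.png

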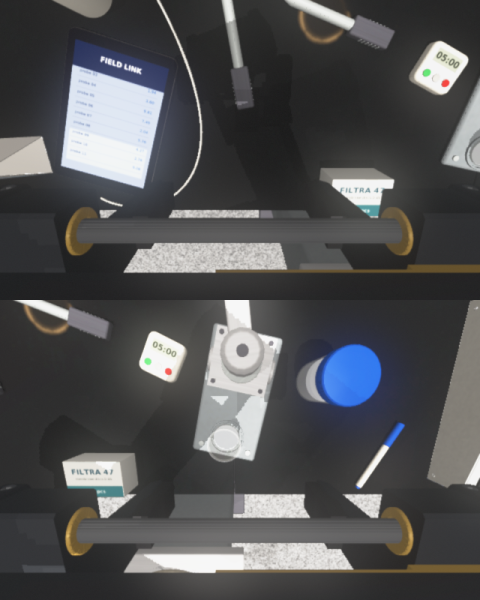

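The wrist views show the pin's grip at full-resolution (319,117) with the shank going up to (308,0). The hub top is at about (321,67) and the plate's front corners at about (262,210) and (340,213). Now I'll measure these properly.

Run:
```python
import pickle
from h import *
d=pickle.load(open("f0.pkl","rb"))
def rect(n,sl,th,z):
    f=d[n];im=f["pixels"];m=np.zeros(im.shape[:2],bool);y0,y1,x0,x1=sl
    m[y0:y1,x0:x1]=im[y0:y1,x0:x1].max(2)>th
    c=max(blobs(m),key=cv2.contourArea)
    X=ray(f,c[:,0],z)[:,:2].astype(np.float32)
    r=cv2.minAreaRect(X*1000);print(n,th,np.round(r[0],1),np.round(r[1],1),round(r[2],2));return X,m
for th in(45,60,80):
  X,m=rect("top",(140,220,205,235),th,.008)
  mm=m; ys,xs=np.nonzero(m);P=ray(d["top"],np.c_[xs,ys],.008)[:,:2]
  v=np.linalg.svd(P-P.mean(0))[2][0];v*=np.sign(v[0]);s=(P-P.mean(0))@v
  print(" nose",(P.mean(0)+v*s.max()).round(4),"end",(P.mean(0)+v*s.min()).round(4),np.degrees(np.arctan2(v[1],v[0])).round(2))
f=d["pin"];im=f["pixels"]
g=im.max(2)
print(g[60:150:6,285:345:4])
f=d["stand"];im=f["pixels"];g=cv2.cvtColor(im,cv2.COLOR_RGB2GRAY)
for p2 in(30,):
  c=cv2.HoughCircles(g[20:130,250:400],cv2.HOUGH_GRADIENT,1,8,param1=100,param2=p2,minRadius=12,maxRadius=45)
  for a in c[0]: print(a+[250,20,0],ray(f,[a[0]+250,a[1]+20],.19).round(4))
a=cv2.resize(d["pin"]["pixels"][0:160,260:380],None,fx=3.3,fy=3.3,interpolation=2)
b=cv2.resize(g[20:230,240:390],None,fx=2.514,fy=2.514,interpolation=2);b=cv2.cvtColor(b,8)
a=np.clip(a.astype(float)*1.8,0,255).astype(np.uint8)
b=cv2.resize(b,(377,528));print(b.shape,a.shape)
cv2.imwrite("pics/c2.png",np.hstack([a[:,:,::-1],b]))
```

```text
top 45 [567. 298.] [181.2  37.6] 9.8
 nose [0.6931 0.3092] end [0.4619 0.2851] 5.94
top 60 [566.8 295.9] [177.3  32. ] 9.48
 nose [0.6539 0.3128] end [0.4794 0.281 ] 10.33
top 80 [567.4 297.5] [175.6  27.8] 10.69
 nose [0.654  0.3123] end [0.4812 0.2812] 10.23
[[ 42  42  41  42  43  55 158 185 151  44  41  41  40  40  41]
 [ 43  40  41  40  40  41 147 181 161  70  41  40  40  40  40]
 [ 41  39  41  41  41  40 128 172 171 118  40  40  40  38  39]
 [ 38  41  41  40  39  40  91 165 182 136  39  39  38  38  37]
 [ 41  40  38  40  40  38  45 156 189 149  43  39  37  39  38]
 [ 39  40  39  39  41  40  42 116 133  94  88  75  36  38  37]
 [ 40  39  39  38  39  39  85  88  90  90  90  86  36  37  35]
 [ 39  40  40  38  38  39  72  88  88  89  90  91  37  35  43]
 [ 40  39  41  39  38  35  47  89  87  88  91  90  59  37  41]
 [ 38  40  38  38  38  39  37  89  86  88  88  88  75  41  41]
 [ 40  40  39  37  38  38  39  73  79  80  80  81  79  34  35]
 [ 40  40  40  41  36  38  37  69  79  79  79  81  80  45  33]
 [ 40  40  39  37  38  37  37  77  79  76  79  82  79  84  33]
 [ 40  38  40  40  44  44  42  49 120 121  96  81  78  69  33]
 [ 41  40  37  37  38  37  37  32  63  69  60  46  37  33  32]]
[315.5         67.5         36.59999847] [[ 0.5243 -0.1478  0.19  ]]
[322.5         63.5         27.70000076] [[ 0.527  -0.1528  0.19  ]]
[322.5         72.5         28.79999924] [[ 0.521  -0.1528  0.19  ]]
[331.5  73.5  40. ] [[ 0.5204 -0.1593  0.19  ]]
[323.5         80.5         22.10000038] [[ 0.5157 -0.1535  0.19  ]]
(528, 377, 3) (528, 396, 3)
```

View pics/c2.png

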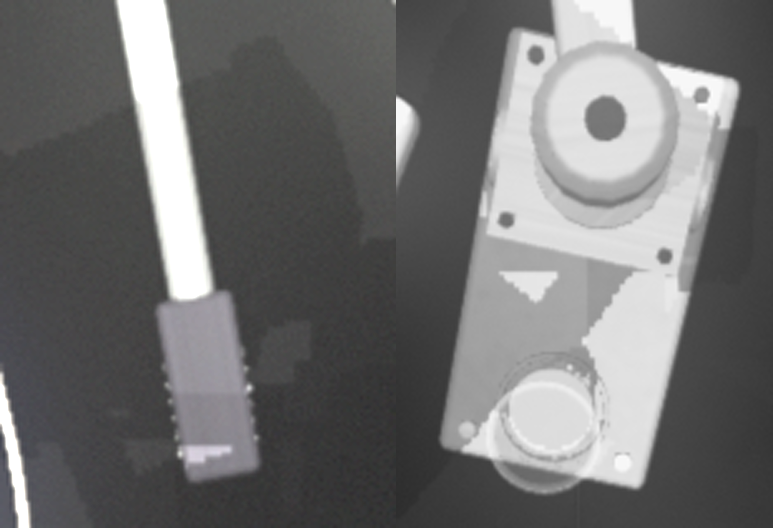

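The crop shows the grip's corners at (158,305), (231,292), (187,482) and (258,469). The block's four screws are at (537,55), (702,95), (507,219) and (665,256), and the post dimple is at (605,117).

Run:
```python
import pickle
from h import *
d=pickle.load(open("f0.pkl","rb"))
A=np.array([(158,305),(231,292),(187,482),(258,469)])/3.3+[260,0]
P=ray(d["pin"],A,.016)[:,:2];print(P.round(4).tolist(),"centre",P.mean(0).round(4))
for a,b in((0,1),(2,3),(2,0),(3,1)): v=P[b]-P[a];print(np.hypot(*v).round(4),np.degrees(np.arctan2(v[1],v[0])).round(2))
to=lambda q:(np.array(q)-[396,0])/2.514+[240,20]
S=ray(d["stand"],to([(537,55),(702,95),(507,219),(665,256)]),.095)[:,:2];print("screws",S.round(4).tolist(),S.mean(0).round(4))
for a,b in((0,1),(2,3),(2,0),(3,1)): v=S[b]-S[a];print(np.hypot(*v).round(4),np.degrees(np.arctan2(v[1],v[0])).round(2))
print("post",ray(d["stand"],to((605,117)),.19),"front",ray(d["stand"],to([(441,448),(640,488)]),.012)[:,:2].round(4).tolist())
f=d["scene"]
m=proj(f,[[.5234,-.1532,.19],[.524,-.153,.095]]);print(m)
# arm angle: bar far end in top view, black cap
t=d["top"];print("cap top",ray(t,[(315+(517-320)/3.2,125+62/3.2)],.212), "hub",ray(t,[(315+(532-320)/3.2,125+219/3.2)],.19))
print("timer",ray(t,[325.5,192],.019),"bottle",ray(t,[(315+(682-320)/3.2,125+251/3.2)],.138))
```

```text
[[0.5398, 0.3021], [0.5441, 0.2764], [0.4784, 0.2919], [0.4831, 0.2659]] centre [0.5113 0.2841]
0.026 -80.44
0.0265 -79.75
0.0622 9.4
0.0619 9.79
screws [[0.5624, -0.128], [0.5482, -0.1926], [0.5017, -0.1146], [0.4872, -0.1795]] [ 0.5249 -0.1537]
0.0661 -102.42
0.0665 -102.64
0.0622 -12.41
0.0624 -12.08
post [[ 0.52496093 -0.15323303  0.19      ]] front [[0.3856, -0.0663], [0.3628, -0.1759]]
[[369.03461154 193.66686018]
 [365.89004968 232.87344211]]
cap top [[ 0.64234805 -0.13779211  0.212     ]] hub [[ 0.5246128  -0.15213312  0.19      ]]
timer [[ 0.54082719 -0.02158219  0.019     ]] bottle [[ 0.50331189 -0.28288989  0.138     ]]
```

Stand origin is about (0.525, -0.153) with yaw about -12.1°. The arm points at about 7° world, so the joint reads about 19°. Now I'll straddle the bar and swing it through the left.

```bash
cat >> h.py <<'E'
O=np.array([.5249,-.1534]);YAW=-12.1
def RT(a):
    c,s=np.cos(np.radians(a)),np.sin(np.radians(a))
    return np.array([[c,s,0],[s,-c,0],[0,0,-1.]])
def at(a,r,z):
    return [O[0]+r*np.cos(np.radians(a)),O[1]+r*np.sin(np.radians(a)),z]
E
python3 - <<'E'
from h import *
from bench import manip, monitor, imaging
manip.grip(.5,10)
a0=7.
manip.move_to(at(a0,.062,.43),RT(a0))
print(manip.line_to(at(a0,.062,.325),v=.1,f_stop=5))
A=np.linspace(a0,180+YAW,21)
for a in A[1:]:
    if manip.line_to(at(a,.062,.325),RT(a),v=.08,f_stop=15): print("stop at",a);break
s=monitor.read_state();print(s["time"],np.round(s["contact_force"],1),s["ee_pos"],np.round(s["joints"],1))
f=imaging.grab_frame("top");cv2.imwrite("pics/s1.png",cv2.resize(f["pixels"][125:285,260:455],None,fx=3,fy=3)[:,:,::-1])
E
```

```text
False
12.2083 [-0.5  0.4 -0.3] [ 0.46434482 -0.14019906  0.3249535 ] [ -30.8   19.9   91.9   -0.    68.2 -108.3]
```

View pics/s1.png

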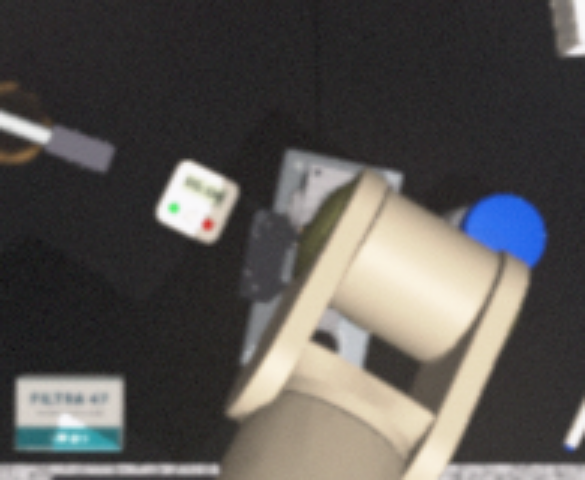

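The swing is done: the black cap shows at the front at (325,340), and the timer and bottle haven't moved. Next I'll centre the bar by closing the jaws, then release, lift and check.

Run:
```python
from h import *
from bench import manip, monitor, imaging
manip.grip(.0,8);s=monitor.read_state();print(s["grip_width"],np.round(s["contact_force"],1))
manip.pause(.3)
manip.grip(.5)
manip.line_to(at(180+YAW,.062,.44),v=.15)
R=RT(0)
manip.move_to((.40,-.15,.46),RT(180))
manip.grip(1.)
f=imaging.grab_frame("wrist");t=imaging.grab_frame("top")
import pickle;pickle.dump(dict(w=f,t=t),open("f1.pkl","wb"))
for n in "wt":pass
# expected cap top centre & hub, in wrist and top
for n,g in(("w",f),("t",t)): print(n,proj(g,[at(180+YAW,.12,.212),at(0,0,.19)]).round(1).tolist())
cv2.imwrite("pics/s2.png",np.hstack([cv2.resize(f["pixels"],(480,300)),cv2.resize(t["pixels"][125:285,300:460],(300,300))])[:,:,::-1])
print(monitor.read_state()["time"])
```

```text
0.2704780838570269 [-1.8  5.1  0.7]
w [[347.9, 223.0], [316.0, 334.9]]
t [[373.3, 241.7], [381.8, 193.3]]
15.675
```

View pics/s2.png

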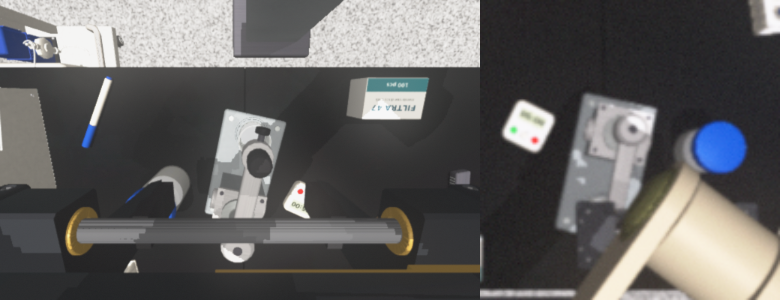

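The wrist view shows the cap at full-resolution (345,217), against (348,223) expected for a straight-front arm. The hub is at (316,333) against (316,335), so the arm is in line within about 2°. Now the pin.

Run:
```python
from h import *
from bench import manip, monitor, imaging
R=RT(189.7)
p=np.array([.5064,.2833])
manip.move_to([*p,.30],R)
print(manip.line_to([*p,.1695],v=.12,f_stop=6))
manip.grip(0.,40)
s=monitor.read_state();print("w",s["grip_width"]*88,np.round(s["contact_force"],1),s["ee_pos"],s["time"])
manip.line_to([*p,.23],v=.1)
manip.line_to([*p,.36],v=.2)
s=monitor.read_state();print("w",s["grip_width"]*88,np.round(s["contact_force"],1),np.round(s["wrist_torque"],2),s["time"])
f=imaging.grab_frame("scene");q=proj(f,[*p,.21])[0].astype(int);print(q)
cv2.imwrite("pics/s3.png",cv2.resize(f["pixels"][max(0,q[1]-70):q[1]+70,max(0,q[0]-90):q[0]+90],None,fx=3,fy=3)[:,:,::-1])
```

```text
False
w 27.408566120098556 [-1.   0.7 -0.4] [0.50638788 0.28332586 0.16950243] 19.5833
w 27.330650808043654 [ 0.7  0.6 -1.6] [ 0.03  0.01 -0.08] 21.1417
[221 137]
```

View pics/s3.png

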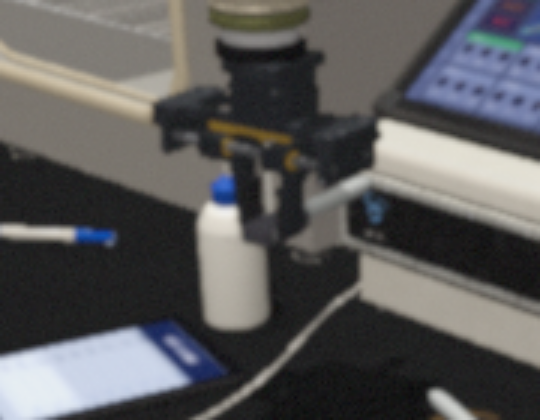

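The pin is held (jaw width 27.4 mm), with its nose at crop (370,178). Next I'll check it's level and go to the pre-insert pose.

Run:
```python
from h import *
from bench import manip, monitor, imaging
f=imaging.grab_frame("scene");c,s=np.cos(np.radians(9.7)),np.sin(np.radians(9.7))
print("level nose pred",proj(f,[.5064+.147*c,.2833+.147*s,.1985]),"seen ~254.4,126.4")
a=YAW+90
manip.move_to(at(a,.225,.36),RT(a))
manip.line_to(at(a,.225,.2175),v=.15,f_stop=8)
s=monitor.read_state();print(s["ee_pos"],s["time"])
sc=imaging.grab_frame("scene");t=imaging.grab_frame("top");w=imaging.grab_frame("wrist")
import pickle;pickle.dump(dict(s=sc,t=t,w=w),open("f2.pkl","wb"))
N=at(a,.225-.147,.056);B=at(a,.048,.056);
for n,g in(("s",sc),("t",t)): print(n,proj(g,[N,B]).round(1).tolist())
def crop(g,k=60):
    q=proj(g,N)[0].astype(int);return cv2.resize(g["pixels"][q[1]-k:q[1]+k,q[0]-k:q[0]+k],(390,390),interpolation=2),q
A,qa=crop(sc);C,qc=crop(t);print(qa,qc)
cv2.imwrite("pics/s4.png",np.hstack([A,C])[:,:,::-1])
```

```text
level nose pred [[255.08850392 126.34753193]] seen ~254.4,126.4
[0.5722679  0.0666602  0.21831344] 23.7333
s [[341.5, 233.5], [350.3, 238.9]]
t [[345.9, 190.9], [356.4, 193.2]]
[341 233] [345 190]
```

View pics/s4.png

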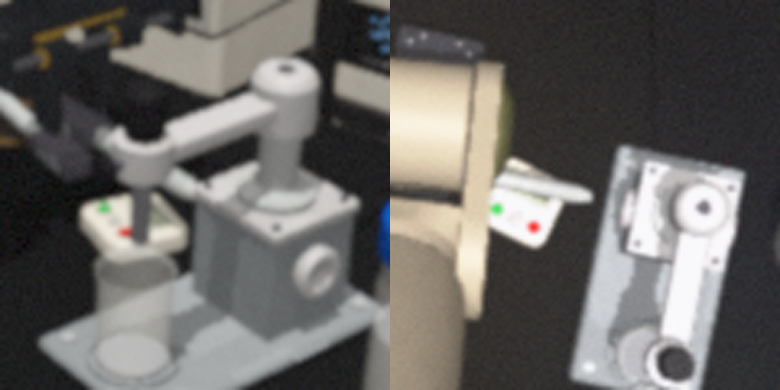

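The pin is level (predicted nose (255.1,126.3), seen (254.4,126.4)). In the top view the nose is at (347.2,190.3) against (345.9,190.9) predicted, pointing at the left boss. I'll insert it with a force guard.

Run:
```python
from h import *
from bench import manip, monitor, imaging
a=YAW+90
manip.line_to(at(a,.225,.2175),v=.05)
u=np.array([np.cos(np.radians(a)),np.sin(np.radians(a)),0]);x=np.array([np.cos(np.radians(YAW)),np.sin(np.radians(YAW)),0])
for r in np.arange(.215,.079,-.01):
    st=manip.line_to(at(a,r,.2175),v=.05,f_stop=12)
    s=monitor.read_state();F=np.array(s["contact_force"]);e=np.array(s["ee_pos"]);e[:2]-=O
    print(st,"y %.4f x %.4f z %.4f"%(e@u,e@x,e[2]),"Fy %.1f Fx %.1f Fz %.1f"%(F@u,F@x,F[2]),np.round(s["wrist_torque"],2),"t%.1f"%s["time"])
    if st:break
```

```text
False y 0.2146 x 0.0001 z 0.2175 Fy -0.1 Fx 0.0 Fz -1.7 [-0.03  0.01  0.02] t24.5
False y 0.2047 x 0.0001 z 0.2175 Fy 1.0 Fx -0.4 Fz -1.1 [ 0.01  0.07 -0.07] t24.8
False y 0.1947 x 0.0001 z 0.2175 Fy -0.4 Fx -0.1 Fz -0.9 [0.   0.12 0.03] t25.2
False y 0.1847 x -0.0001 z 0.2174 Fy -0.2 Fx -1.6 Fz -0.2 [-0.06  0.29 -0.16] t25.5
False y 0.1745 x -0.0001 z 0.2174 Fy -1.8 Fx -2.5 Fz -0.5 [-0.15  0.61 -0.34] t25.9
False y 0.1645 x -0.0000 z 0.2175 Fy -1.0 Fx -2.8 Fz -0.9 [-0.22  0.68 -0.44] t26.2
False y 0.1545 x 0.0000 z 0.2175 Fy -3.0 Fx -3.7 Fz -0.9 [-0.23  0.76 -0.38] t26.6
False y 0.1445 x 0.0001 z 0.2175 Fy -1.5 Fx -4.1 Fz -1.6 [-0.22  0.78 -0.41] t26.9
False y 0.1346 x 0.0001 z 0.2175 Fy -2.6 Fx -4.1 Fz -1.5 [-0.23  0.78 -0.43] t27.3
False y 0.1245 x 0.0001 z 0.2175 Fy -2.5 Fx -4.2 Fz -0.6 [-0.22  0.79 -0.35] t27.6
False y 0.1145 x 0.0001 z 0.2175 Fy -2.0 Fx -3.0 Fz -0.7 [-0.19  0.74 -0.25] t28.0
False y 0.1045 x 0.0001 z 0.2175 Fy -1.6 Fx -2.7 Fz -1.9 [-0.2   0.65 -0.24] t28.3
False y 0.0946 x 0.0001 z 0.2175 Fy -0.7 Fx -2.9 Fz -0.0 [-0.09  0.51 -0.36] t28.7
True y 0.0865 x -0.0001 z 0.2173 Fy 4.3 Fx 0.8 Fz 0.2 [ 0.43 -0.25  0.  ] t28.9
```

Run:
```python
from h import *
from bench import manip, monitor, imaging
a=YAW+90
u=np.array([np.cos(np.radians(a)),np.sin(np.radians(a)),0])
def rep(st):
    s=monitor.read_state();F=np.array(s["contact_force"]);e=np.array(s["ee_pos"]);e[:2]-=O
    print(st,"y %.4f z %.4f"%(e@u,e[2]),np.round(F,1),"Fy %.1f"%(F@u),s["time"])
rep(0)
rep(manip.line_to(at(a,.0805,.2175),v=.02,f_stop=20))
manip.pause(.3);rep(0)
manip.grip(.62); manip.pause(.2);rep(0)
manip.line_to(at(a,.087,.36),v=.15)
manip.move_to([.45,.2,.42],RT(a))
sc=imaging.grab_frame("scene");t=imaging.grab_frame("top")
def crop(g,P,k):
    q=proj(g,P)[0].astype(int);print(q);return cv2.resize(g["pixels"][q[1]-k:q[1]+k,q[0]-k:q[0]+k],(390,390),interpolation=2)
cv2.imwrite("pics/s5.png",np.hstack([crop(sc,at(a,0.03,.056),50),crop(t,at(a,.03,.056),40)])[:,:,::-1])
for n,g in(("s",sc),("t",t)): print(n,"pin tip, grip end home:",proj(g,[at(a,-.062,.056),at(a,.112,.064)]).round(1).tolist())
```

```text
0 y 0.0865 z 0.2173 [1.7 4.  0.2] Fy 4.3 28.9333
True y 0.0856 z 0.2173 [1.9 4.  2.5] Fy 4.3 29.1917
0 y 0.0858 z 0.2172 [4.9 3.  2.5] Fy 3.9 29.4917
0 y 0.0859 z 0.2166 [ 0.7 -0.3 -0.3] Fy -0.2 30.2583
[355 242]
[362 194]
s pin tip, grip end home: [[385.4, 260.7], [332.0, 224.5]]
t pin tip, grip end home: [[395.0, 201.7], [334.2, 188.1]]
```

View pics/s5.png

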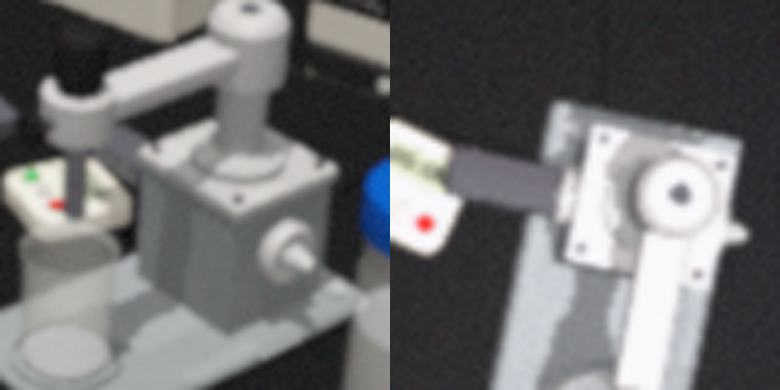

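The pin's nose stands out of the right boss, and its grip is against the left boss. The tip is at top (394.8,202.4) against (395.0,201.7) predicted for home, and the grip end is at 334.3 against 334.2. In the scene view the tip is at (386.5,260) against (385.4,260.7). The arm is to the front and the gripper is clear, so I'll hand in.

Run:
```python
from bench import job, monitor
print(monitor.read_state()["time"]); job.close_job()
```

```text
32.5833
the job is handed in; nothing more can be done
```

The electrode arm is at the front over the beaker and locked with the pin. I handed the job in at 32.6 s of the 72 s allowed; no verdict is reported.

- **Swing:** I swung the arm by the left, with the electrode passing over the timer and away from the bottle. The fingers straddled the bare bar, then closed on it lightly to centre it. The wrist view put the arm within about 2° of straight front.
- **Pin:** I took the leftmost pin and pushed it in from the left mouth. It stopped against a firm resistance at the expected depth and I let go.
- **Last checks:** In the top view the nose stands out of the far boss within 1 pixel (about 3 mm) of where it should be when home, and the grip end matches too. The scene view agrees to about 1.5 pixels. The gripper was clear, and the timer, beaker and bottle looked unmoved. I did not check the carton again after the pin went in.
- **Oddities:** Side forces of about 4 N showed during insertion, which points to roughly a millimetre of misalignment. The final push tripped its 20 N stop, although the readings before and after it were only about 4 to 6 N. No check failed.

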